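Switch the bench fume extraction to the hood at the circuit board

ROBOT

A 7-joint arm with a two-finger parallel gripper is mounted at the origin on the work surface. World frame = base frame: x ahead of the robot, y to its left, z up, the work surface at z = 0. Lengths are in m, angles in rad, forces in N, time in s.
With the tool pointing down it reaches from about 0.4 to 0.85 m from the base axis. Payload 10.4 kg.
Tool frame: the origin (TCP) lies at the very end of the fingers, on their centre line; the grasp point (between the pads) lies 19 mm behind it; z points along the fingers, y is the direction in which the jaws open and shut (so a half turn about z gives the same grasp; the last joint's range is limited). The gripper opens to 85 mm and grips with 20 to 120 N. Pads are 22 mm wide; open, the fingers measure 114 mm over their backs; the gripper's body (76 mm by 85 mm) begins 54 mm behind the grasp point. The pads swing forward as they close: fully open they stand 13 mm farther back than shut.
Start: joints at [1.094, 0.332, -0.065, 1.46, 0.022, 1.35, -0.088], TCP at [0.274, -0.562, 0.231] pointing down, gripper open.
Joint ranges: [-2.6, 2.6], [-0.5, 2.12], [-1.47, 1.34], [0.16, 2.42], [-1.27, 4.41], [0.06, 2.06], [-2.6, 2.6]. Speed limits (rad/s): [2.22, 2.22, 2.79, 2.79, 3.14, 3.14, 3.14].

INTERFACE

Orientations are given as a 3x3 rotation matrix whose columns are the frame's x, y, z axes.
In Python, from plant import env, read_camera, camera_params, regions_of gives the robot as it stands.
- The arm moves only by the shell command python3 -m creep 'ROWS'. ROWS is JSON, a list of rows, each an object with "claw": the closure, from 0 (fully open) to 1 (shut); "translation": the shift along the tool's x, y, z in m, a list of three; "spin": the turn about the tool's z in rad. A call has 1 to 8 rows; each row shifts and turns the commanded pose from where the row before left it, along the tool's axes as they then stand; what a row does not reach is not made up. A row lasts 1/8 s, in which the tool goes at most 62.5 mm and 10.7 degrees, less where a joint would pass 70% of its speed; a pose out of reach is approached as far as the arm can. A call with a gripper value outside its range is refused whole. The fingers move at their own pace and stop on an object; the grip force is fixed at half the most. Time passes only in rows, so rows that do not move let the fingers close. It gives the time, the measured TCP pose, the force and the opening at its end, in the units of the state.
- env.read_state(): the state, without advancing time (a new reading comes with each control period).
- read_camera(name): name is "side" or "top"; returns the picture (384x512x3 uint8, blue, green, red); there is no depth.
- camera_params(name): a dict with "fx", "fy", "cx", "cy" (pixels), "distortion" ([k1, k2, p1, p2, k3] as OpenCV has them; the pictures are not rectified), "position" and "rotation" of the camera in the world. Camera axes: x right, y up, looking along -z (the intrinsics and any distortion apply to the point x, -y, -z); pixel columns grow to the right and rows downward; lengths in m; the calibration is good to about 2 mm. A picture is of the moment at which its call begins. camera_params takes no time and is no camera call.
- env.close_job(): hands the job in, once; it reports no verdict.
Trained networks look in the newest picture that a camera, given by its name, has taken for a name from the list of things; names that differ only in an ending like _2 or _b are one class to them, and where a whole thing is asked for, a point or a joint stands for the part that bears it (a point fixed in the world has none). Each returns a list of dicts, best first, with "confidence" (0 to 1); they miss things now and then, are a little off and sometimes report something else, mostly with a low value. They report only what shows in the picture. A call takes as long as a camera call.
- regions_of(camera, target): "mask" (384x512 bool, what is visible of it) and "centre" ([column, row] in pixels, amid what is visible of it).
The state is a dict: "t": time; "joint_positions": joint angles; "joint_velocities": joint speeds; "effort": joint torques, N m; "tcp_pos": TCP position; "orientation": TCP orientation; "wrist_force": force on the tool from outside, world axes, zero at the start; "moment": the same for the moment, N m; "width": finger opening in m.
Only numpy, scipy, OpenCV 4.12 (cv2) and the standard library are available. Lean on these libraries where they do the work, as an engineer would, in place of code of your own. Each camera call takes 0.05 s, during which the arm holds its last target.

TASK

Both dampers of the bench fume extraction have been left part-way; give all the suction to the hood that has the circuit board in front of it. With one fingertip, gently push that branch's damper lever round to fully open (in line with its duct), and push the other branch's lever round to fully shut (square across its duct). Do not grip the levers, and leave everything else on the bench where it stands.

Things in the scene. Friction and masses are not known exactly. Their poses are not given: they have to be found in the camera images.
- manifold: Fume-extraction manifold of galvanised round duct, fixed to the bench. Origin on the bench midway between the two damper spindles; x to the back, y left, z up. Header duct (100 mm dia., 400 mm long) along y, 140 mm behind the origin; two branch ducts (75 mm dia., tops 113 mm above the bench) run from it along -x to the hoods, 120 mm left and right; each has a damper lever on top.
- damper_left (a joint): Angle of the left branch's damper lever, rad. 0 = shut: lever square across the duct, pointing to the manifold's +y (left). Grows counter-clockwise seen from above to 1.571 = open: lever in line with the duct, pointing to the hood (manifold's -x). Hard stop pins stand 0.12 rad beyond both; no notches; stiff spindle (0.18 N m: 2 to 3 N at the peg) that stays wherever it is left.
- lever_left: The left damper's lever: flat steel strip 15 mm wide, 5 mm thick, reaching 103 mm out from the spindle, its underside 125 mm and its top 130 mm above the bench, with an upright black round finger peg near its end. Origin on the spindle axis, 123 mm above the bench; the strip points along its own +y.
- peg_left (a point): Centre of the left lever's finger peg: upright cylinder of 14 mm diameter, 95 mm from the spindle axis, its foot 130 mm and its top 166 mm above the bench; this point is 148 mm above the bench. It sits in a rubber bush on the strip and gives sideways about 1 mm for every 4 N of push.
- spindle_left (a point): Point on the vertical axis about which the left lever turns, 130 mm above the bench, on the left branch duct's centre line.
- hood_left (a point): Centre of the mouth of the left branch's hood: grey flared hood with a grille, mouth 164 mm wide and 88 mm tall, facing the manifold's -x, its top edge 119 mm above the bench.
- damper_right (a joint): Angle of the right branch's damper lever, rad. 0 = shut: lever square across the duct, pointing to the manifold's +y (left). Grows counter-clockwise seen from above to 1.571 = open: lever in line with the duct, pointing to the hood (manifold's -x). Hard stop pins stand 0.12 rad beyond both; no notches; stiff spindle (0.18 N m: 2 to 3 N at the peg) that stays wherever it is left.
- lever_right: The right damper's lever: flat steel strip 15 mm wide, 5 mm thick, reaching 103 mm out from the spindle, its underside 125 mm and its top 130 mm above the bench, with an upright black round finger peg near its end. Origin on the spindle axis, 123 mm above the bench; the strip points along its own +y.
- peg_right (a point): Centre of the right lever's finger peg: upright cylinder of 14 mm diameter, 95 mm from the spindle axis, its foot 130 mm and its top 166 mm above the bench; this point is 148 mm above the bench. It sits in a rubber bush on the strip and gives sideways about 1 mm for every 4 N of push.
- spindle_right (a point): Point on the vertical axis about which the right lever turns, 130 mm above the bench, on the right branch duct's centre line.
- hood_right (a point): Centre of the mouth of the right branch's hood: grey flared hood with a grille, mouth 164 mm wide and 88 mm tall, facing the manifold's -x, its top edge 119 mm above the bench.
- board (a point): Centre of the clamped circuit board's top face (board 88 x 112 mm), 60 mm above the bench. It lies before the left hood if this point has positive y in the manifold's frame, before the right hood if negative.
- board_holder: Circuit-board holder standing before one of the two hoods: two upright aluminium cheeks on steel bars with a populated board clamped level between them, about 90 x 150 x 64 mm overall. Loose, 0.55 kg. Origin under its centre, on the bench.
- parts_tray: Flat black open tray with six compartments of small parts, 85 x 125 x 26 mm, standing before the other hood. Loose. Origin under its centre.
- cleaner_bottle: White plastic bottle, 36 mm across, 115 mm tall, standing between the two branch ducts. Loose bystander. Origin under its centre.
- solder_reel: Reel of solder standing on its flange, 56 mm across, 50 mm tall, to the left of the left duct. Loose bystander. Origin under its centre.
- flux_jar: Amber glass jar with a white lid, 52 mm across, 60 mm tall, to the right of the right duct. Loose bystander. Origin under its centre.
- tweezers: Steel tweezers lying flat, 145 mm long, 10 mm thick. Loose bystander. Origin near mid-length.
- screwdriver: Screwdriver with a black handle lying on the bench, 160 mm long. Loose bystander.
- brush: Wooden-handled cleaning brush lying on the bench, 150 mm long. Loose bystander.
- swab_cup: Empty steel cup, 64 mm across, 75 mm tall. Loose bystander. Origin under its centre.

How it is judged:
By the outcome, as a careful person would: the job done as asked, in the order asked, and still so for the second after the job is handed in, with the robot touching nothing.
It also fails if it takes over 48 s, if anything falls off the work surface, if the arm or the gripper's body presses on something with over 40 N, if the wrist force passes 120 N, or if a joint passes its speed limit or range.

## Working session

There is one attempt and no reset: what is moved stays moved. The work goes in short steps, Python scripts to look and compute and a shell command to move; the robot and the scene stay as the last step left them, time stands still between calls to the robot, and variables do not carry over. Pictures are saved under pics/ and viewed, and the job is handed in when it is done.

```bash
ls; mkdir -p pics
python3 - <<'E'
from plant import env, read_camera, camera_params
import cv2
s=env.read_state();print({k:(v if not hasattr(v,'round') else v) for k,v in s.items()})
for n in("top","side"):
    cv2.imwrite(f"pics/{n}0.png",read_camera(n));print(camera_params(n))
E
```

```text
pics
{'t': 0.0, 'joint_positions': array([ 1.09440528,  0.33285168, -0.06468571,  1.46095831,  0.02160812,
        1.34988593, -0.0885032 ]), 'joint_velocities': array([-0.0012205 , -0.00062865,  0.00108581,  0.0013553 ,  0.00258663,
        0.00184609, -0.00160866]), 'effort': array([-1.13356782e-03, -6.25460958e+01,  4.88118944e-02, -3.91616714e+01,
        1.61830854e-02,  9.83126083e-03,  2.47636130e-06]), 'tcp_pos': array([ 0.27380434, -0.56141265,  0.23052039]), 'orientation': array([[ 8.98788816e-01,  4.38381332e-01, -6.86717642e-04],
       [ 4.38381863e-01, -8.98787980e-01,  1.22872188e-03],
       [-7.85648278e-05, -1.40540604e-03, -9.99999009e-01]]), 'wrist_force': array([0.87421549, 0.55994389, 0.53809311]), 'moment': array([-0.01426447,  0.01457257, -0.04370539]), 'width': 0.08543641746041308}
{'fx': 407.0844847672758, 'fy': 407.0844847672758, 'cx': 250.82832851260636, 'cy': 192.06958128060865, 'distortion': array([-0.01758849,  0.        ,  0.        ,  0.        ,  0.        ]), 'position': array([0.39077983, 0.00401001, 1.43659159]), 'rotation': array([[-0.02274746,  0.99372494, -0.10951392],
       [-0.99961443, -0.02086299,  0.0183229 ],
       [ 0.01592313,  0.10988849,  0.99381637]])}
{'fx': 459.5885247753519, 'fy': 459.5885247753519, 'cx': 248.73860184491386, 'cy': 190.15713535906113, 'distortion': array([-0.1641574,  0.       ,  0.       ,  0.       ,  0.       ]), 'position': array([ 0.13305136, -1.09459359,  1.15226105]), 'rotation': array([[ 0.94442592,  0.20518667, -0.25682312],
       [-0.32809847,  0.63656668, -0.69795004],
       [ 0.020275  ,  0.74342538,  0.6685115 ]])}
```

View pics/top0.png

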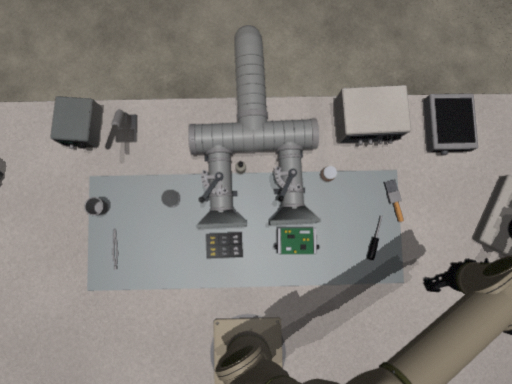

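View pics/side0.png

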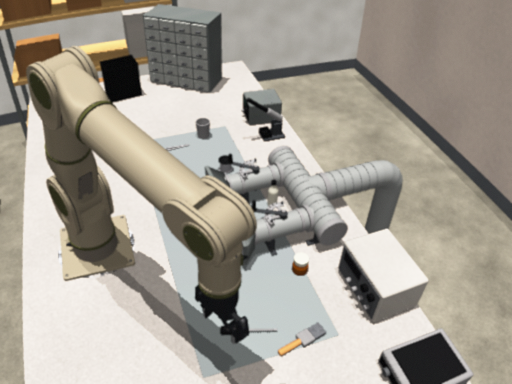

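The board (297,241) stands before the right hood and the tray (225,245) before the left one. So the right lever has to be opened first, then the left one shut. Next I'll measure the spindles and pegs.

```bash
cat > h.py <<'E'
import numpy as np, cv2
from plant import env, read_camera, camera_params, regions_of
def ray(cam,uv):
    p=camera_params(cam);K=np.array([[p['fx'],0,p['cx']],[0,p['fy'],p['cy']],[0,0,1]])
    x,y=cv2.undistortPoints(np.array([[uv]],float),K,p['distortion'])[0,0]
    return p['position'],p['rotation']@np.array([x,-y,-1])
def at(cam,uv,z):
    o,d=ray(cam,uv);return o+d*(z-o[2])/d[2]
def proj(cam,P):
    p=camera_params(cam);K=np.array([[p['fx'],0,p['cx']],[0,p['fy'],p['cy']],[0,0,1]])
    c=(np.array(P)-p['position'])@p['rotation'];c=c*[1,-1,-1]
    return cv2.projectPoints(c.reshape(1,1,3),np.zeros(3),np.zeros(3),K,p['distortion'])[0][0,0]
E
python3 - <<'E'
from h import *
np.set_printoptions(precision=4,suppress=True)
Z=dict(manifold=.11,spindle_left=.13,spindle_right=.13,peg_left=.148,peg_right=.148,lever_left=.13,lever_right=.13,hood_left=.1,hood_right=.1,board=.06,cleaner_bottle=.115,board_holder=.06,parts_tray=.02)
im=read_camera("top"); im2=read_camera("side")
for n,z in Z.items():
  for c in("top","side"):
    r=regions_of(c,n)
    for q in r[:2]:
        print(n,c,round(q['confidence'],2),np.round(q['centre'],1),int(q['mask'].sum()),at(c,q['centre'],z)[:2])
cv2.imwrite("pics/topz.png",cv2.resize(im[120:240,170:340],None,fx=4.7,fy=4.7,interpolation=cv2.INTER_CUBIC))
cv2.imwrite("pics/sidez.png",cv2.resize(im2[130:260,190:350],None,fx=4.5,fy=4.5,interpolation=cv2.INTER_CUBIC))
E
```

```text
manifold top 0.7 [248.5 140.5] 10711 [ 0.7097 -0.0166]
manifold side 0.86 [309.6 188.9] 10007 [ 0.7341 -0.0644]
spindle_left top 0.74 [246.3 143.6] 10964 [ 0.6946 -0.0089]
spindle_left side 0.67 [309.  195.8] 9375 [ 0.7063 -0.1148]
spindle_right top 0.72 [252.2 143.2] 10687 [ 0.6956 -0.0282]
spindle_right top 0.47 [371.9 247.4] 178 [ 0.3484 -0.4038]
spindle_right side 0.63 [308.9 193.6] 9590 [ 0.7105 -0.1048]
peg_right side 0.71 [222.2 162.8] 170 [0.4774 0.1176]
peg_right side 0.52 [253.5 206.4] 42 [ 0.508  -0.1229]
lever_left top 0.54 [329.4 174.5] 201 [ 0.587  -0.2773]
lever_left side 0.48 [243.8 169.1] 119 [0.5455 0.0823]
lever_right top 0.44 [286.1 182.5] 151 [ 0.5636 -0.1352]
lever_right side 0.78 [261.6 210.6] 168 [ 0.5328 -0.1315]
hood_left top 0.86 [250.5 145.3] 11047 [ 0.6955 -0.0231]
hood_left side 0.7 [309.7 193.2] 10011 [ 0.7309 -0.0748]
hood_right top 0.8 [249.5 141.2] 11005 [ 0.7096 -0.0201]
hood_right side 0.88 [303.  193.8] 10309 [ 0.7076 -0.0704]
board top 0.68 [211.  184.3] 201 [0.5719 0.1136]
board top 0.62 [296.8 241.2] 1092 [ 0.3729 -0.1723]
cleaner_bottle side 0.57 [272.6 194.5] 199 [ 0.6005 -0.0567]
board_holder top 0.89 [293.6 237.3] 1055 [ 0.3862 -0.1619]
board_holder side 0.65 [305.9 194.1] 9924 [ 0.7387 -0.0361]
parts_tray top 0.81 [224.7 244.8] 901 [0.3658 0.0722]
parts_tray top 0.24 [295.5 241.7] 1083 [ 0.3708 -0.1728]
parts_tray side 0.67 [255.7 206.2] 60 [ 0.5636 -0.0005]
```

```bash
sleep 0; ls pics
```

```text
side0.png
sidez.png
top0.png
topz.png
```

View pics/topz.png

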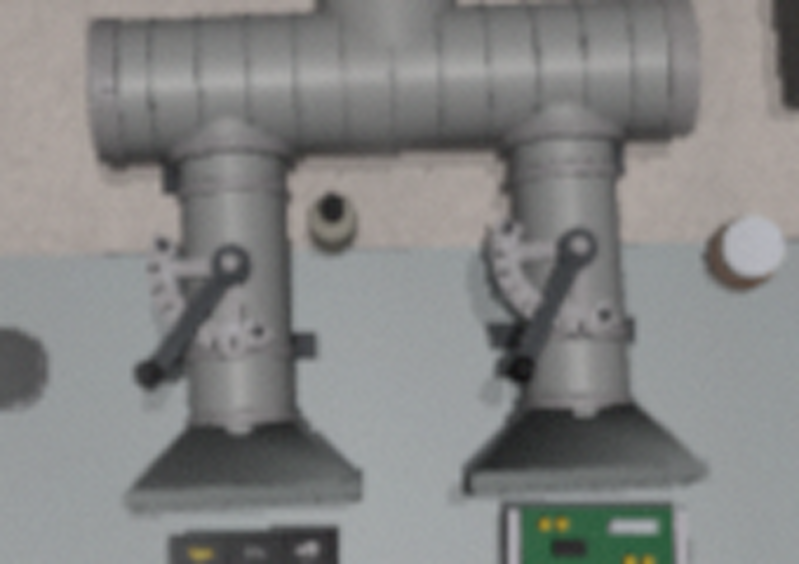

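View pics/sidez.png

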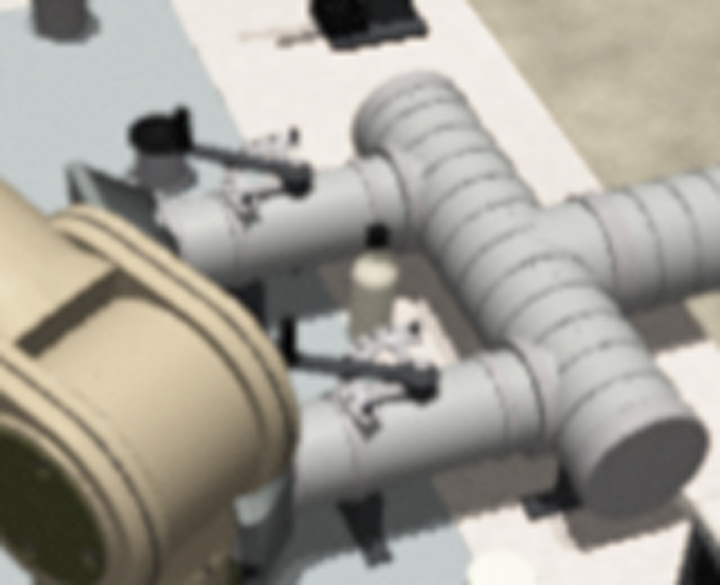

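Run:
```python
from h import *
np.set_printoptions(precision=4,suppress=True)
f=lambda x,y:(170+(x+.5)/4.7-.5,120+(y+.5)/4.7-.5)
g=lambda x,y:(190+(x+.5)/4.5-.5,130+(y+.5)/4.5-.5)
S={}
for n,k,p in(("L",(232,263),(150,374)),("R",(578,245),(520,369))):
    a=at("top",f(*k),.135)[:2];b=at("top",f(*p),.160)[:2];S[n]=(a,b)
    print(n,a,b,np.linalg.norm(b-a))
for n,k in(("L",(295,178)),("R",(425,382))): print("side",n,at("side",g(*k),.135)[:2])
print("side pegtops",at("side",g(182,112),.166),at("side",g(288,322),.166))
yv=S["L"][0]-S["R"][0];print("sep",np.linalg.norm(yv));yv/=np.linalg.norm(yv);xv=np.array([yv[1],-yv[0]])
for n in S:
    d=S[n][1]-S[n][0]; print(n,"angle",np.arctan2(-d@xv,d@yv))
print("y axis",yv,np.arctan2(-yv[0],yv[1]))
# duct axis by hood centers (front edge top)
hl=at("top",f(243,495),.119)[:2];hr=at("top",f(585,478),.119)[:2];print(hl,hr)
bl=at("top",f(235,165),.113)[:2];br=at("top",f(565,150),.113)[:2];print(bl,br)
```

```text
L [0.59   0.0816] [0.5122 0.136 ] 0.0948651666150778
R [ 0.5977 -0.1568] [ 0.5103 -0.1119] 0.09823616438325235
side L [0.5812 0.0641]
side R [ 0.5919 -0.1745]
side pegtops [0.5109 0.1322 0.166 ] [ 0.5096 -0.1182  0.166 ]
sep 0.23858267838294198
L angle 0.9282421019937706
R angle 1.063136848429457
y axis [-0.0323  0.9995] 0.032291627040831355
[0.4314 0.0773] [ 0.4378 -0.1581]
[0.6629 0.0799] [ 0.6691 -0.1527]
```

```bash
python3 -m creep '[{"claw":1,"translation":[0.035,-0.028,0],"spin":0},{"claw":1,"translation":[0.035,-0.028,0],"spin":0},{"claw":1,"translation":[0.035,-0.028,0],"spin":0},{"claw":1,"translation":[0.035,-0.028,0],"spin":0},{"claw":1,"translation":[0.035,-0.028,0],"spin":0},{"claw":1,"translation":[0.035,-0.028,0],"spin":0},{"claw":1,"translation":[0.035,-0.028,0],"spin":0},{"claw":1,"translation":[0.035,-0.028,0],"spin":0}]'
```

```text
t: 2.5
tcp_pos: [0.428, -0.2363, 0.2315]
orientation: [[0.899, 0.438, 0.0], [0.438, -0.899, -0.0], [0.0, 0.001, -1.0]]
wrist_force: [-0.9, 0.4, 1.2]
width: 0.0001
```

```bash
python3 -m creep '[{"claw":1,"translation":[0.036,-0.0285,0],"spin":0},{"claw":1,"translation":[0.036,-0.0285,0],"spin":0},{"claw":1,"translation":[0.036,-0.0285,0],"spin":0},{"claw":1,"translation":[0.036,-0.0285,0],"spin":0},{"claw":1,"translation":[0,0,0],"spin":0.143},{"claw":1,"translation":[0,0,0],"spin":0.142},{"claw":1,"translation":[0,0,0],"spin":0.142},{"claw":1,"translation":[0,0,0],"spin":0}]'
python3 - <<'E'
from h import *
im=read_camera("top"); im2=read_camera("side")
cv2.imwrite("pics/top1.png",cv2.resize(im[120:240,170:340],None,fx=4.7,fy=4.7,interpolation=cv2.INTER_CUBIC))
cv2.imwrite("pics/side1.png",cv2.resize(im2[60:260,150:400],None,fx=3,fy=3,interpolation=cv2.INTER_CUBIC))
E
```

```text
t: 3.5
tcp_pos: [0.5069, -0.0721, 0.2314]
orientation: [[1.0, 0.028, 0.0], [0.028, -1.0, -0.0], [0.0, 0.0, -1.0]]
wrist_force: [-0.8, 0.1, 0.4]
width: -0.0002
```

View pics/top1.png

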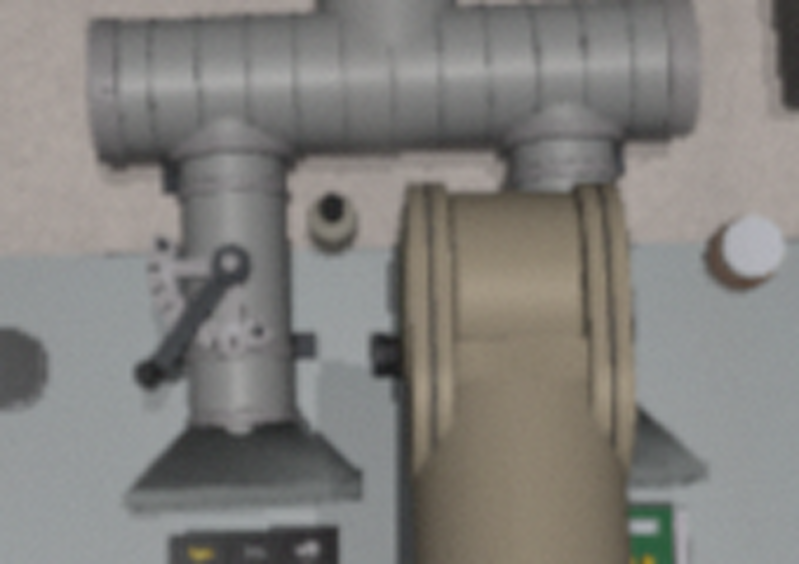

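View pics/side1.png

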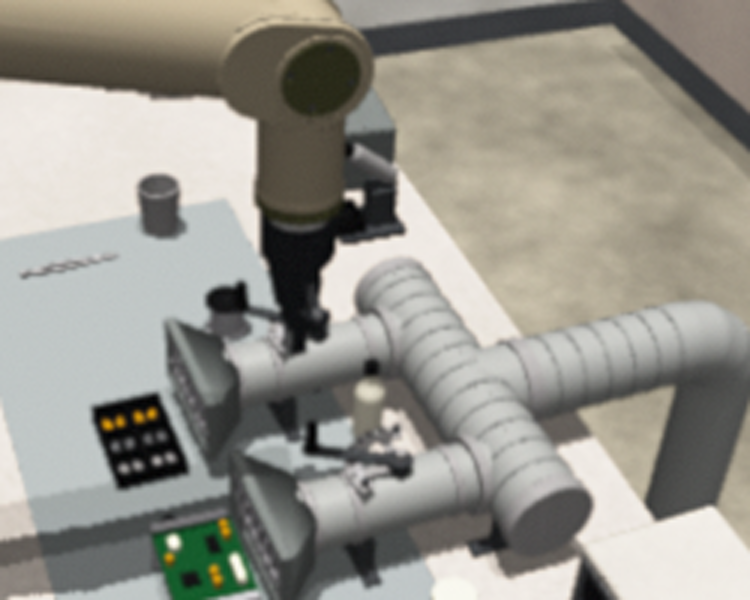

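The side view shows the right peg clear at about (312,436), with the closed fingers to its left and nothing beneath them. I'll descend beside it.

```bash
python3 -m creep '[{"claw":1,"translation":[0,0,0.03],"spin":0},{"claw":1,"translation":[0,0,0.03],"spin":0},{"claw":1,"translation":[0,0,0.03],"spin":0},{"claw":1,"translation":[0,0,0],"spin":0}]'
python3 - <<'E'
from h import *
np.set_printoptions(precision=4,suppress=True)
im2=read_camera("side")
g=lambda x,y:(150+(x+.5)/3-.5,60+(y+.5)/3-.5)
print(at("side",g(312,425),.166),at("side",g(312,451),.13))
print(proj("side",env.read_state()['tcp_pos']))
cv2.imwrite("pics/side2.png",cv2.resize(im2[130:260,190:350],None,fx=4.5,fy=4.5,interpolation=cv2.INTER_CUBIC))
E
```

```text
t: 4.1
tcp_pos: [0.5055, -0.072, 0.1396]
orientation: [[1.0, 0.029, -0.004], [0.029, -1.0, 0.001], [-0.004, -0.001, -1.0]]
wrist_force: [-0.4, -0.1, 0.4]
width: -0.0002
[ 0.5095 -0.119   0.166 ] [ 0.5097 -0.1212  0.13  ]
[247.7489 197.5856]
```

View pics/side2.png

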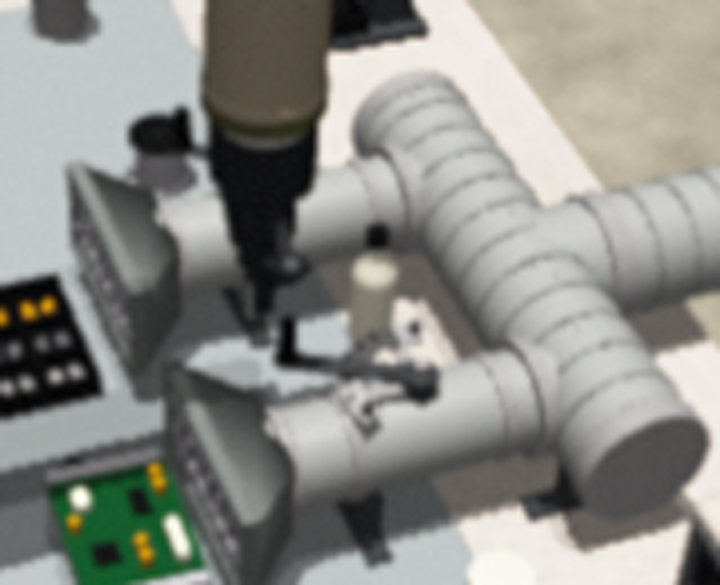

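```bash
python3 -m creep '[{"claw":1,"translation":[0,0.006,0],"spin":0},{"claw":1,"translation":[0,0.006,0],"spin":0},{"claw":1,"translation":[0,0.004,0],"spin":0},{"claw":1,"translation":[0,0.004,0],"spin":0}]'
python3 -m creep '[{"claw":1,"translation":[0,0.004,0],"spin":0},{"claw":1,"translation":[0,0.004,0],"spin":0}]'
python3 -m creep '[{"claw":1,"translation":[0,0.004,0],"spin":0},{"claw":1,"translation":[0,0.004,0],"spin":0}]'
python3 -m creep '[{"claw":1,"translation":[0,0.004,0],"spin":0},{"claw":1,"translation":[0,0.004,0],"spin":0}]'
python3 - <<'E'
from h import *
im2=read_camera("side")
cv2.imwrite("pics/side3.png",cv2.resize(im2[130:260,190:350],None,fx=4.5,fy=4.5,interpolation=cv2.INTER_CUBIC))
E
```

```text
t: 4.65
tcp_pos: [0.5076, -0.0925, 0.1416]
orientation: [[1.0, 0.027, 0.0], [0.027, -1.0, -0.0], [0.0, 0.0, -1.0]]
wrist_force: [0.1, -0.0, -0.4]
width: -0.0
t: 4.9
tcp_pos: [0.5073, -0.0994, 0.1412]
orientation: [[1.0, 0.028, -0.001], [0.028, -1.0, 0.001], [-0.001, -0.001, -1.0]]
wrist_force: [-3.2, 4.0, 1.4]
width: 0.0002
t: 5.15
tcp_pos: [0.5076, -0.1078, 0.1411]
orientation: [[1.0, 0.027, -0.001], [0.027, -1.0, 0.001], [-0.001, -0.001, -1.0]]
wrist_force: [-2.4, 3.5, -1.1]
width: 0.0001
t: 5.4
tcp_pos: [0.5081, -0.1164, 0.1413]
orientation: [[1.0, 0.027, -0.0], [0.027, -1.0, -0.0], [-0.0, 0.0, -1.0]]
wrist_force: [-2.0, 2.7, -0.6]
width: -0.0004
```

View pics/side3.png

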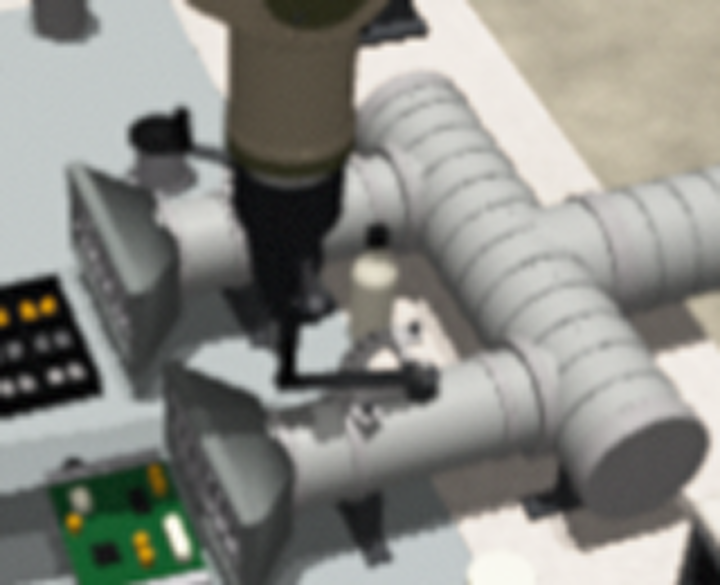

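```bash
python3 -m creep '[{"claw":1,"translation":[0,0.004,0],"spin":0},{"claw":1,"translation":[0,0.004,0],"spin":0},{"claw":1,"translation":[0,0.004,0],"spin":0},{"claw":1,"translation":[0,0.003,0],"spin":0},{"claw":1,"translation":[0,0,0],"spin":0}]'
python3 - <<'E'
from h import *
im2=read_camera("side")
cv2.imwrite("pics/side4.png",cv2.resize(im2[160:240,230:310],None,fx=7.5,fy=7.5,interpolation=cv2.INTER_CUBIC))
E
```

```text
t: 6.08
tcp_pos: [0.5086, -0.1316, 0.1414]
orientation: [[1.0, 0.026, 0.0], [0.026, -1.0, -0.0], [0.0, 0.0, -1.0]]
wrist_force: [0.2, 1.0, -0.6]
width: -0.0001
```

View pics/side4.png

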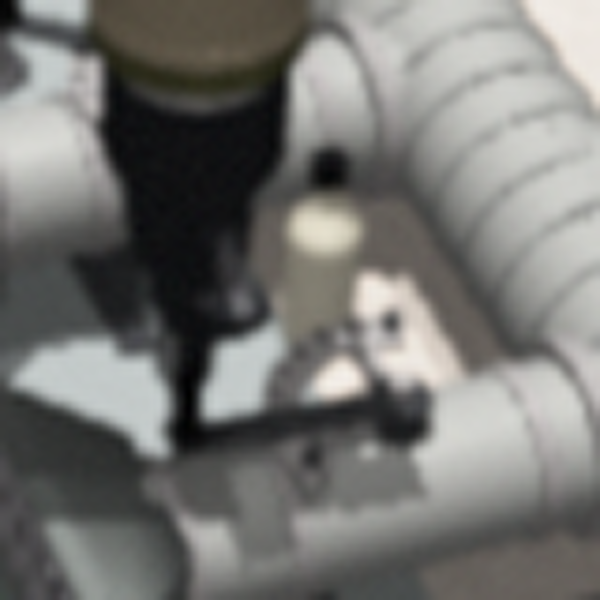

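Run:
```python
from h import *
g=lambda x,y:(230+(x+.5)/7.5-.5,160+(y+.5)/7.5-.5)
z=lambda p:((p-np.array([230,160]))+.5)*7.5-.5
s=np.array([.5955,-.161,.13])
for yaw in(.027,):
  for th in(1.2,1.3,1.4,1.5,1.571,1.65):
    a=th+yaw; e=s+.095*np.array([-np.sin(a),np.cos(a),0]);print(th,e[:2],z(proj("side",s)),z(proj("side",e)))
print(at("side",g(395,410),.128),at("side",g(185,437),.132))
```

```text
1.2 [ 0.50605922 -0.12897895] [403.57431236 397.05606526] [178.72878044 392.46864422]
1.3 [ 0.50330928 -0.1380681 ] [403.57431236 397.05606526] [179.81375346 408.38015889]
1.4 [ 0.50148048 -0.14738638] [403.57431236 397.05606526] [183.16936363 424.32968447]
1.5 [ 0.5005911  -0.15684068] [403.57431236 397.05606526] [188.79341609 440.15304163]
1.571 [ 0.50053515 -0.16358403] [403.57431236 397.05606526] [194.1497297 451.2192551]
1.65 [ 0.50103526 -0.17107039] [403.57431236 397.05606526] [201.41655822 463.2846524 ]
[ 0.59000511 -0.1652312   0.128     ] [ 0.49899179 -0.15645813  0.132     ]
```

```bash
python3 -m creep '[{"claw":1,"translation":[0,0.003,0],"spin":0},{"claw":1,"translation":[0,0.003,0],"spin":0},{"claw":1,"translation":[0,0.001,0],"spin":0},{"claw":1,"translation":[0,0,0],"spin":0}]'
python3 -m creep '[{"claw":1,"translation":[0,-0.02,0],"spin":0},{"claw":1,"translation":[0,-0.03,0],"spin":0},{"claw":1,"translation":[0,-0.05,0],"spin":0},{"claw":1,"translation":[0,0,-0.05],"spin":0},{"claw":1,"translation":[-0.05,-0.03,-0.03],"spin":0},{"claw":1,"translation":[-0.05,-0.03,0],"spin":0},{"claw":1,"translation":[-0.05,0,0],"spin":0}]'
python3 - <<'E'
from h import *
im=read_camera("top"); im2=read_camera("side")
cv2.imwrite("pics/top5.png",cv2.resize(im[120:240,170:340],None,fx=4.7,fy=4.7,interpolation=cv2.INTER_CUBIC))
cv2.imwrite("pics/side5.png",cv2.resize(im2[160:240,230:310],None,fx=7.5,fy=7.5,interpolation=cv2.INTER_CUBIC))
E
```

```text
t: 6.62
tcp_pos: [0.5087, -0.1382, 0.1413]
orientation: [[1.0, 0.027, 0.0], [0.027, -1.0, -0.0], [0.0, 0.0, -1.0]]
wrist_force: [-0.9, 1.8, 0.0]
width: 0.0003
t: 7.5
tcp_pos: [0.3555, 0.0191, 0.2201]
orientation: [[1.0, 0.031, 0.002], [0.031, -1.0, -0.001], [0.002, 0.001, -1.0]]
wrist_force: [0.6, -0.5, 1.1]
width: -0.0
```

View pics/top5.png

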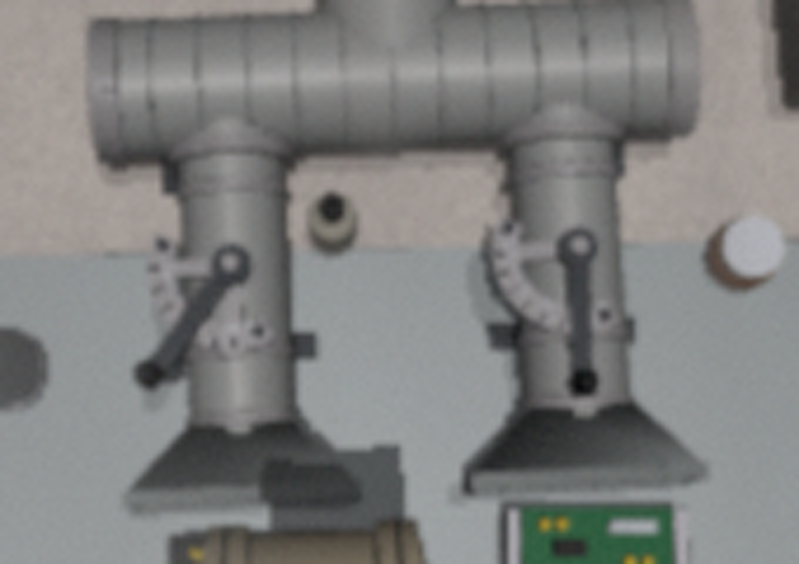

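View pics/side5.png

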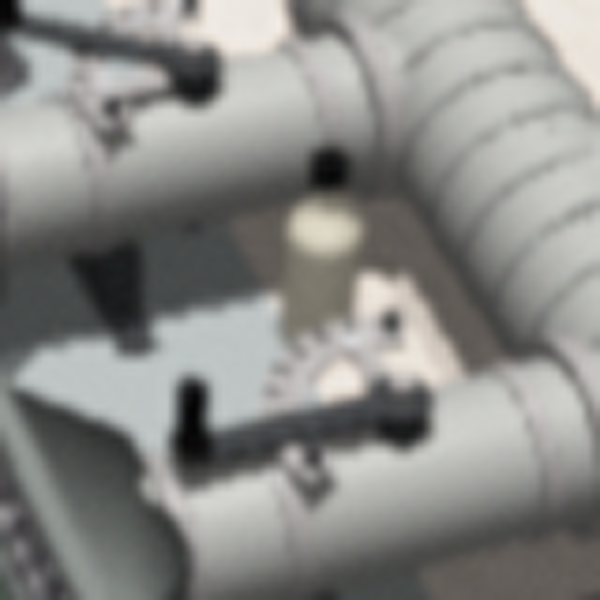

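Run:
```python
from h import *
from scipy import ndimage
np.set_printoptions(precision=4,suppress=True)
f=lambda x,y:(170+(x+.5)/4.7-.5,120+(y+.5)/4.7-.5)
def ang(k,p): d=p-k; return np.arctan2(-d[0],d[1])
k=at("top",f(578,247),.135)[:2]
p=at("top",f(584,381),.162)[:2]
print("lever",k,p,np.linalg.norm(p-k),ang(k,p)-np.pi/2)
# strip mid-line (z=.13) at three rows
for y,x in((290,579),(320,581),(350,582)): print(at("top",f(x,y),.13)[:2])
q=[at("top",f(x,y),.13)[:2] for x,y in((578.5,285),(582,355))];print("strip yaw",ang(*q)-np.pi/2)
# duct right: edges at two rows z~.075 (silhouette)
for n,rows in(("R",[((513,195),(616,195)),((522,395),(630,395))]),("L",[((183,215),(287,215)),((190,405),(297,405))])):
    m=[(at("top",f(*a),.085)[:2]+at("top",f(*b),.085)[:2])/2 for a,b in rows]
    print(n,"duct yaw",ang(*m)-np.pi/2,m)
for n,a,b in(("hood edge",(130,507),(362,497)),("hoodR",(466,490),(705,478))):
    A=at("top",f(*a),.1)[:2];B=at("top",f(*b),.1)[:2];d=A-B;print(n,np.arctan2(-d[0],d[1]),np.linalg.norm(d),(A+B)/2)
A=at("top",f(100,160),.05)[:2];B=at("top",f(695,135),.05)[:2];d=A-B;print("header front",np.arctan2(-d[0],d[1]))
A=at("top",f(90,20),.05)[:2];B=at("top",f(690,2),.05)[:2];d=A-B;print("header back",np.arctan2(-d[0],d[1]))
```

```text
lever [ 0.5963 -0.1568] [ 0.5011 -0.1544] 0.09515360637463768 -0.025265465878883564
[ 0.567  -0.1571]
[ 0.5461 -0.1577]
[ 0.5253 -0.1577]
strip yaw 0.015513366679533735
R duct yaw 0.02341834635293849 [array([ 0.6421, -0.1546]), array([ 0.498 , -0.1579])]
L duct yaw 0.029776235542841478 [array([0.6323, 0.082 ]), array([0.4959, 0.0779])]
hood edge 0.02086885550075702 0.1614027826024507 [0.4271 0.0763]
hoodR 0.027457586964867615 0.1676399717220076 [ 0.4343 -0.1608]
header front 0.023403839783219027
header back 0.0126487135346403
```

Run:
```python
from h import *
np.set_printoptions(precision=4,suppress=True)
def ang(k,p): d=p-k; return np.arctan2(-d[0],d[1])-np.pi/2
im=cv2.imread("pics/top5.png");
raw=read_camera("top");g=raw.astype(float).mean(2)
P=[]
for r in range(178,204):
    row=g[r,284:302]; bg=np.median(np.r_[row[:4],row[-4:]]); w=np.clip(bg-25-row,0,None)
    c=284+(w*np.arange(len(row))).sum()/max(w.sum(),1e-6); P.append((r,c,w.sum())); print(r,round(c,2),round(w.sum()),end=' | ')
q=np.array([at("top",(c,r),.13)[:2] for r,c,_ in P if 182<=r<=195])
s=np.polyfit(q[:,0],q[:,1],1);print("\nstrip yaw",np.arctan(s[0]),q.mean(0), q[0], q[-1])
g5=lambda x,y:(230+(x+.5)/7.5-.5,160+(y+.5)/7.5-.5)
k=at("side",g5(402,395),.14)[:2]
for p,z in(((192,384),.166),((192,445),.13)):
    e=at("side",g5(*p),z)[:2];print("side",k,e,np.linalg.norm(e-k),ang(k,e))
a,b=at("side",g5(225,440),.1275)[:2],at("side",g5(360,413),.1275)[:2];print("side strip",ang(b,a))
```

```text
178 292.39 92 | 179 292.27 98 | 180 292.36 97 | 181 292.46 100 | 182 292.75 140 | 183 292.93 173 | 184 293.2 242 | 185 293.31 182 | 186 294.03 118 | 187 293.66 90 | 188 293.08 77 | 189 292.11 76 | 190 293.16 33 | 191 293.3 47 | 192 292.71 34 | 193 292.51 81 | 194 292.81 69 | 195 293.07 59 | 196 293.17 63 | 197 293.25 73 | 198 293.36 132 | 199 293.7 265 | 200 293.65 305 | 201 293.41 343 | 202 293.48 298 | 203 293.47 183 | 
strip yaw -0.06380994215158664 [ 0.5435 -0.1571] [ 0.5648 -0.1568] [ 0.5224 -0.1564]
side [ 0.5908 -0.1688] [ 0.4997 -0.16  ] 0.09150974550720463 -0.09593053832650433
side [ 0.5908 -0.1688] [ 0.5009 -0.1599] 0.09034381450338684 -0.09849474133090186
side strip -0.04523977436520932
```

```bash
cat > fit.py <<'E'
from h import *
from scipy.optimize import minimize
def prim(s,a,up=8):
    d=np.array([-np.sin(a),np.cos(a)]);n=np.array([-d[1],d[0]]);out=[]
    pts=[np.r_[s+d*r+n*w,z] for r in(-.0,.103) for w in(-.0075,.0075) for z in(.125,.13)]
    out.append(pts)
    c=s+d*.095;t=np.linspace(0,2*np.pi,16,endpoint=False)
    out.append([np.r_[c+.007*np.array([np.cos(u),np.sin(u)]),z] for u in t for z in(.13,.166)])
    return out
def mask(cam,s,a,box,up=8):
    x0,y0,x1,y1=box;m=np.zeros(((y1-y0)*up,(x1-x0)*up),np.uint8)
    for pts in prim(np.array(s),a):
        p=np.array([proj(cam,q) for q in pts]);p=((p-[x0,y0]+.5)*up-.5)
        cv2.fillConvexPoly(m,cv2.convexHull(np.round(p).astype(np.int32)),255)
    return cv2.resize(m,(x1-x0,y1-y0),interpolation=cv2.INTER_AREA)/255.
def fit(cam,im,box,s0,a0,excl=.018,verbose=True):
    x0,y0,x1,y1=box;g=cv2.cvtColor(im,cv2.COLOR_BGR2GRAY)[y0:y1,x0:x1].astype(float)
    ctr=proj(cam,[*s0,.133]);yy,xx=np.mgrid[y0:y1,x0:x1]
    e=proj(cam,[s0[0]-.095*np.sin(a0),s0[1]+.095*np.cos(a0),.13]);scale=np.hypot(*(e-ctr))/.095
    W=(np.hypot(xx-ctr[0],yy-ctr[1])>excl*scale)
    def cost(v,full=False):
        m=mask(cam,v[:2],v[2],box)
        M=np.c_[m[W],np.ones(W.sum())]
        # correlation of darkness with mask
        mm=m[W]-m[W].mean();gg=-(g[W]-g[W].mean())
        return -(mm@gg)/np.sqrt((mm@mm)*(gg@gg)+1e-9)
    best=None
    for da in(-.15,-.05,.05,.15):
        st=np.array([*s0,a0+da]);sim=np.array([st,st+[.006,0,0],st+[0,.006,0],st+[0,0,.08]])
        r=minimize(cost,st,method='Nelder-Mead',options=dict(initial_simplex=sim,xatol=2e-4,fatol=1e-5))
        if best is None or r.fun<best.fun:best=r
    return best.x,best.fun
E
python3 - <<'E'
from fit import *
np.set_printoptions(precision=4,suppress=True)
a=read_camera("top");b=read_camera("side")
cv2.imwrite("pics/rawtop5.png",a);cv2.imwrite("pics/rawside5.png",b)
print("R top",fit("top",a,(283,170,304,210),(.596,-.158),1.58))
print("R side",fit("side",b,(245,200,295,228),(.594,-.165),1.58))
print("L top",fit("top",a,(195,172,228,207),(.59,.081),.95))
print("L side",fit("side",b,(218,148,264,178),(.585,.07),.95))
E
```

```text
Traceback (most recent call last):
  File "fit.py", line 30, in fit
    r=minimize(cost,st,method='Nelder-Mead',options=dict(initial_simplex=sim,xatol=2e-4,fatol=1e-5))
  File "fit.py", line 22, in cost
    m=mask(cam,v[:2],v[2],box)
  File "fit.py", line 13, in mask
    p=np.array([proj(cam,q) for q in pts]);p=((p-[x0,y0]+.5)*up-.5)
                ~~~~^^^^^^^
  File "h.py", line 10, in proj
    p=camera_params(cam);K=np.array([[p['fx'],0,p['cx']],[0,p['fy'],p['cy']],[0,0,1]])
ValueError: time passes only in moves, steps and waits
```

Run:
```python
import cv2
a=cv2.imread("pics/rawtop5.png")[165:212,275:312];cv2.imwrite("pics/rz.png",cv2.resize(a,None,fx=12,fy=12,interpolation=cv2.INTER_NEAREST))
```

```text
(no output)
```

View pics/rz.png

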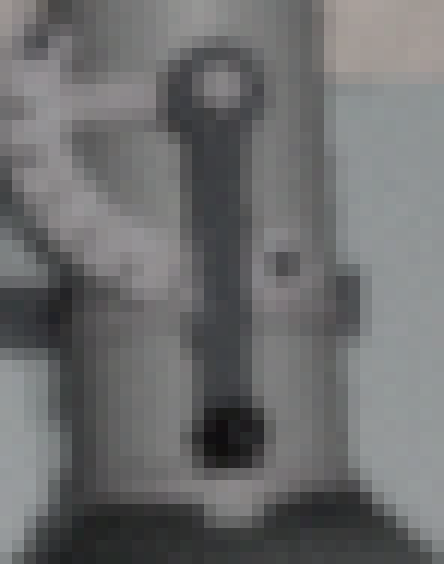

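```bash
python3 - <<'E'
s=open('h.py').read()
s=s.replace("def ray","import functools\n_cp=camera_params\n@functools.lru_cache\ndef camera_params(n): return _cp(n)\ndef ray",1)
open('h.py','w').write(s)
E
cat > runfit.py <<'E'
from fit import *
import sys
np.set_printoptions(precision=4,suppress=True)
def go(ta,sb,which):
    J=dict(RT=("top",(283,170,304,210),(.596,-.158),1.58),RS=("side",(245,200,295,228),(.594,-.165),1.58),
     LT=("top",(195,172,228,207),(.59,.081),.95),LS=("side",(218,148,264,178),(.585,.07),.95),
     LT0=("top",(190,165,228,190),(.59,.081),.02),LS0=("side",(225,135,275,178),(.585,.07),.02))
    for w in which:
        c,b,s,a=J[w];print(w,*fit(c,ta if c=="top" else sb,b,s,a))
E
python3 - <<'E'
from runfit import *
go(cv2.imread("pics/rawtop5.png"),cv2.imread("pics/rawside5.png"),["RT","RS","LT","LS"])
print(env.read_state()['t'])
E
```

```text
RT [ 0.5973 -0.1563  1.5739] -0.5824230120981488
RS [ 0.5939 -0.1659  1.5675] -0.6415597157732918
LT [0.5914 0.0838 0.9793] -0.7606091117266355
LS [0.5706 0.0956 1.0554] -0.5001782859248743
7.75
```

Both fits put the lever 0.02–0.03 rad short of in line (manifold yaw about 0.024). I'll go back and nudge it about 2.5 mm further.

```bash
python3 -m creep '[{"claw":1,"translation":[0.05,0.02,0],"spin":0},{"claw":1,"translation":[0.05,0.03,0],"spin":0},{"claw":1,"translation":[0.05,0.03,0],"spin":0},{"claw":1,"translation":[0,0.02,0.04],"spin":0},{"claw":1,"translation":[0,0.02,0.04],"spin":0},{"claw":1,"translation":[0,0.02,0],"spin":0},{"claw":1,"translation":[0,0.01,0],"spin":0},{"claw":1,"translation":[0,0,0],"spin":0}]'
```

```text
t: 8.75
tcp_pos: [0.512, -0.13, 0.1416]
orientation: [[1.0, 0.026, 0.003], [0.026, -1.0, -0.001], [0.003, 0.001, -1.0]]
wrist_force: [0.7, 0.4, 0.5]
width: -0.0001
```

```bash
python3 -m creep '[{"claw":1,"translation":[0,0.005,0],"spin":0},{"claw":1,"translation":[0,0.003,0],"spin":0},{"claw":1,"translation":[0,0.0025,0],"spin":0},{"claw":1,"translation":[0,0,0],"spin":0}]'
```

```text
t: 9.25
tcp_pos: [0.5113, -0.1396, 0.1401]
orientation: [[1.0, 0.027, 0.0], [0.027, -1.0, 0.0], [0.0, -0.0, -1.0]]
wrist_force: [0.3, 2.8, 1.7]
width: -0.0006
```

```bash
python3 -m creep '[{"claw":1,"translation":[0,0.001,0],"spin":0},{"claw":1,"translation":[0,0,0],"spin":0}]'; python3 -m creep '[{"claw":1,"translation":[0,-0.02,0],"spin":0},{"claw":1,"translation":[0,-0.04,0],"spin":0},{"claw":1,"translation":[0,-0.04,-0.03],"spin":0},{"claw":1,"translation":[-0.02,-0.04,-0.03],"spin":0},{"claw":1,"translation":[-0.04,-0.04,0],"spin":0},{"claw":1,"translation":[-0.05,-0.03,0],"spin":0},{"claw":1,"translation":[-0.05,0,0],"spin":0},{"claw":1,"translation":[0,0,0],"spin":0}]'
python3 - <<'E'
from runfit import *
a=read_camera("top");b=read_camera("side");cv2.imwrite("pics/rawtop6.png",a);cv2.imwrite("pics/rawside6.png",b)
go(a,b,["RT","RS","LT","LS"])
cv2.imwrite("pics/top6.png",cv2.resize(a[120:240,170:340],None,fx=4.7,fy=4.7,interpolation=cv2.INTER_CUBIC))
E
```

```text
t: 9.5
tcp_pos: [0.5112, -0.1407, 0.14]
orientation: [[1.0, 0.027, 0.0], [0.027, -1.0, 0.0], [0.0, -0.0, -1.0]]
wrist_force: [0.9, 1.4, 1.3]
width: -0.0001
t: 10.5
tcp_pos: [0.343, 0.0651, 0.1998]
orientation: [[1.0, 0.028, 0.001], [0.028, -1.0, -0.004], [0.001, 0.004, -1.0]]
wrist_force: [0.3, 0.5, 0.4]
width: 0.0002
RT [ 0.597  -0.1562  1.593 ] -0.5908938361946693
RS [ 0.5934 -0.1659  1.5829] -0.6413662799857054
LT [0.591  0.0833 0.9704] -0.7629140989599301
LS [0.5716 0.0979 1.0808] -0.4982298977388403
```

View pics/top6.png

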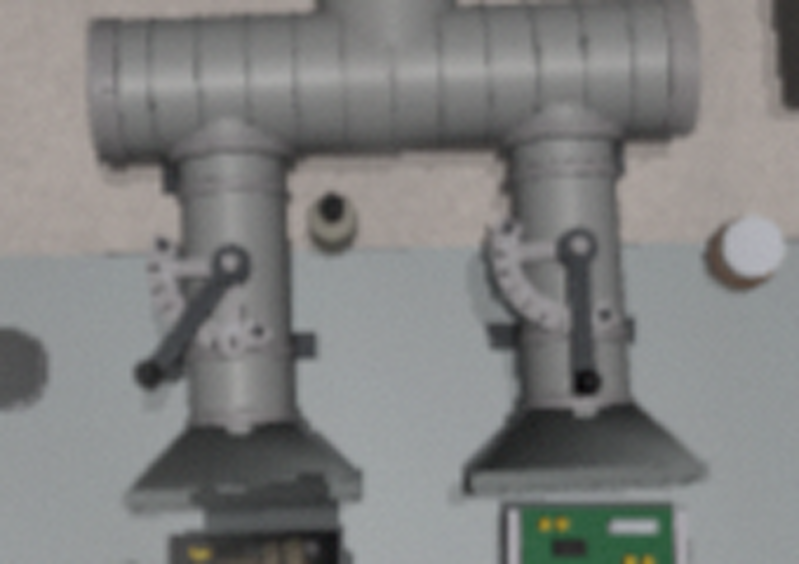

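The right lever's fit now reads 1.593 against a target of about 1.595, so it is in line. On to the left lever.

```bash
python3 -m creep '[{"claw":1,"translation":[0,0,0],"spin":0.156},{"claw":1,"translation":[0,0,0],"spin":0.156},{"claw":1,"translation":[0,0,0],"spin":0.156},{"claw":1,"translation":[0,0,0],"spin":0.156},{"claw":1,"translation":[0.025,-0.0285,0],"spin":0},{"claw":1,"translation":[0.025,-0.0285,0],"spin":0},{"claw":1,"translation":[0.025,-0.0285,0],"spin":0},{"claw":1,"translation":[0.025,-0.0285,0],"spin":0}]'; python3 -m creep '[{"claw":1,"translation":[0,0,0],"spin":0}]'
```

```text
t: 11.6
tcp_pos: [0.4945, 0.1033, 0.1992]
orientation: [[0.826, -0.563, -0.001], [-0.563, -0.826, 0.002], [-0.002, -0.001, -1.0]]
wrist_force: [-0.2, 1.0, 0.9]
width: 0.0003
t: 11.72
tcp_pos: [0.4944, 0.1038, 0.1984]
orientation: [[0.827, -0.563, -0.003], [-0.563, -0.827, 0.004], [-0.005, -0.002, -1.0]]
wrist_force: [-0.7, 0.6, -0.2]
width: 0.0003
```

```bash
python3 -m creep '[{"claw":1,"translation":[-0.004,0,0.03],"spin":0},{"claw":1,"translation":[0,0,0.028],"spin":0},{"claw":1,"translation":[0,0,0],"spin":0},{"claw":1,"translation":[0,-0.006,0],"spin":0},{"claw":1,"translation":[0,-0.005,0],"spin":0},{"claw":1,"translation":[0,0,0],"spin":0}]'; python3 -m creep '[{"claw":1,"translation":[0,-0.005,0],"spin":0},{"claw":1,"translation":[0,-0.003,0],"spin":0}]'; python3 -m creep '[{"claw":1,"translation":[0,-0.003,0],"spin":0},{"claw":1,"translation":[0,0,0],"spin":0}]'
```

```text
t: 12.48
tcp_pos: [0.4958, 0.1147, 0.1431]
orientation: [[0.827, -0.562, 0.001], [-0.562, -0.827, 0.0], [0.001, -0.001, -1.0]]
wrist_force: [-0.8, 0.1, 1.1]
width: 0.0001
t: 12.72
tcp_pos: [0.5, 0.1208, 0.1425]
orientation: [[0.827, -0.563, 0.001], [-0.563, -0.827, 0.0], [0.0, -0.001, -1.0]]
wrist_force: [-0.0, -0.1, -0.6]
width: -0.0001
t: 12.98
tcp_pos: [0.5015, 0.1231, 0.1421]
orientation: [[0.827, -0.562, 0.0], [-0.562, -0.827, -0.0], [0.0, 0.0, -1.0]]
wrist_force: [-0.1, -0.3, 0.3]
width: -0.0007
```

```bash
python3 -m creep '[{"claw":1,"translation":[-0.0009,-0.0058,0],"spin":0.06},{"claw":1,"translation":[-0.0009,-0.0058,0],"spin":0.06},{"claw":1,"translation":[-0.0009,-0.0058,0],"spin":0.06},{"claw":1,"translation":[-0.0009,-0.0058,0],"spin":0.06}]'; python3 -m creep '[{"claw":1,"translation":[-0.0009,-0.0058,0],"spin":0.06},{"claw":1,"translation":[-0.0009,-0.0058,0],"spin":0.06},{"claw":1,"translation":[-0.0009,-0.0058,0],"spin":0.06},{"claw":1,"translation":[-0.0009,-0.0058,0],"spin":0.06}]'
python3 - <<'E'
from h import *
s=env.read_state();p=s['tcp_pos'][:2]-[.591,.0835];x=s['orientation'][:2,0];y=s['orientation'][:2,1]
print("rad",-p@x,"tan",-p@y,"a",np.arctan2(x[0],-x[1]))
E
```

```text
t: 13.48
tcp_pos: [0.5058, 0.1326, 0.1354]
orientation: [[0.742, -0.67, -0.014], [-0.67, -0.742, -0.007], [-0.006, 0.014, -1.0]]
wrist_force: [-1.0, -1.5, 1.0]
width: 0.0002
t: 13.98
tcp_pos: [0.5178, 0.1493, 0.1332]
orientation: [[0.582, -0.813, -0.018], [-0.813, -0.582, -0.007], [-0.005, 0.019, -1.0]]
wrist_force: [-0.6, -2.1, -1.5]
width: 0.0
rad 0.0961006456092304 tan -0.021169065321644198 a 0.6216072389437769
```

```bash
python3 -m creep '[{"claw":1,"translation":[0,0,-0.003],"spin":0},{"claw":1,"translation":[0,0,0],"spin":0}]'
python3 - <<'E'
from h import *
s=env.read_state();p=s['tcp_pos'][:2]-[.591,.0835];x=s['orientation'][:2,0];y=s['orientation'][:2,1]
print("rad",-p@x,"tan",-p@y,"a",np.arctan2(x[0],-x[1]),s['joint_positions'])
E
```

```text
t: 14.22
tcp_pos: [0.5183, 0.1492, 0.1362]
orientation: [[0.585, -0.811, -0.018], [-0.811, -0.585, -0.007], [-0.005, 0.019, -1.0]]
wrist_force: [0.1, -0.8, 0.4]
width: 0.0001
rad 0.09580610226984582 tan -0.020564010832545464 a 0.6244760224728796 [-1.21613165  0.36356352  1.02704592  1.83210787 -0.33567881  1.15677257
 -2.59101388]
```

Joint 7 has reached its limit (-2.59), so I can't keep turning this way. I'll back off, half-turn the tool and go on with the opposite finger's face.

```bash
python3 -m creep '[{"claw":1,"translation":[0,0.02,0],"spin":0},{"claw":1,"translation":[0,0.02,-0.03],"spin":0},{"claw":1,"translation":[0,0,-0.035],"spin":-0.18},{"claw":1,"translation":[0,0,0],"spin":-0.18},{"claw":1,"translation":[0,0,0],"spin":-0.18},{"claw":1,"translation":[0,0,0],"spin":-0.18},{"claw":1,"translation":[0,0,0],"spin":-0.18},{"claw":1,"translation":[0,0,0],"spin":-0.18}]'; python3 -m creep '[{"claw":1,"translation":[0,0,0],"spin":-0.18},{"claw":1,"translation":[0,0,0],"spin":-0.18},{"claw":1,"translation":[0,0,0],"spin":-0.18},{"claw":1,"translation":[0,0,0],"spin":-0.18},{"claw":1,"translation":[0,0,0],"spin":-0.18},{"claw":1,"translation":[0,0,0],"spin":-0.18},{"claw":1,"translation":[0,0,0],"spin":-0.18},{"claw":1,"translation":[0,0,0],"spin":-0.18}]';  python3 -m creep '[{"claw":1,"translation":[0,0,0],"spin":-0.18},{"claw":1,"translation":[0,0,0],"spin":-0.08},{"claw":1,"translation":[0,0,0],"spin":0}]'
python3 - <<'E'
from h import *
s=env.read_state();p=s['tcp_pos'][:2]-[.591,.0835];x=s['orientation'][:2,0];y=s['orientation'][:2,1]
a=np.arctan2(y[1],y[0])
print("rad",p@x,"tan",p@y,"a",a,s['joint_positions'])
b=read_camera("side")
cv2.imwrite("pics/side7.png",cv2.resize(b[130:260,190:350],None,fx=4.5,fy=4.5,interpolation=cv2.INTER_CUBIC))
E
```

```text
t: 15.22
tcp_pos: [0.4872, 0.1258, 0.2022]
orientation: [[0.99, 0.138, -0.017], [0.138, -0.99, -0.006], [-0.018, 0.003, -1.0]]
wrist_force: [-0.8, -0.6, 0.4]
width: -0.0001
t: 16.23
tcp_pos: [0.4872, 0.1258, 0.2023]
orientation: [[-0.008, 1.0, -0.017], [1.0, 0.007, -0.006], [-0.006, -0.017, -1.0]]
wrist_force: [0.1, 1.2, -0.4]
width: 0.0003
t: 16.6
tcp_pos: [0.4872, 0.1258, 0.2023]
orientation: [[-0.258, 0.966, -0.017], [0.966, 0.258, -0.006], [-0.001, -0.018, -1.0]]
wrist_force: [-1.1, -0.3, 0.4]
width: 0.0002
rad 0.06761168840083759 tan -0.0893907193583551 a 0.2606985794443523 [-1.18431739  0.10632763  0.90736624  1.84093078 -0.0871891   1.25435946
  0.00971671]
```

View pics/side7.png

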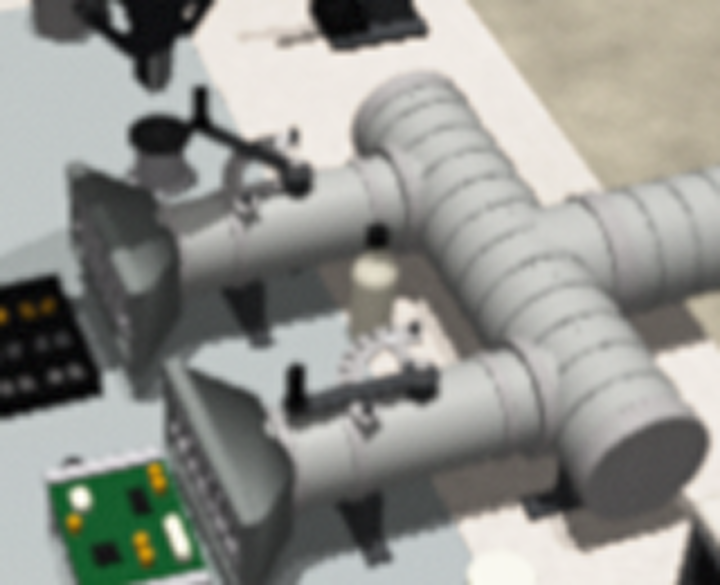

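```bash
python3 -m creep '[{"claw":1,"translation":[0,0,0],"spin":-0.13},{"claw":1,"translation":[0,0,0],"spin":-0.13},{"claw":1,"translation":[0,0,0],"spin":-0.13},{"claw":1,"translation":[-0.0015,0.022,0],"spin":0},{"claw":1,"translation":[0,0,0.03],"spin":0},{"claw":1,"translation":[0,0,0.028],"spin":0},{"claw":1,"translation":[0,0,0],"spin":0}]'
cat > st.py <<'E'
from h import *
s=env.read_state();p=s['tcp_pos'][:2]-[.591,.0835];x=s['orientation'][:2,0];y=s['orientation'][:2,1]
print("rad %.4f tan %.4f a %.4f F %.2f"%(p@x,p@y,np.arctan2(y[1],y[0]),s['wrist_force'][:2]@y),np.round(s['joint_positions'],3))
E
python3 st.py
```

```text
t: 17.52
tcp_pos: [0.5033, 0.1374, 0.1421]
orientation: [[-0.605, 0.796, -0.021], [0.796, 0.605, -0.009], [0.006, -0.022, -1.0]]
wrist_force: [0.0, 0.7, 0.7]
width: 0.0001
rad 0.0960 tan -0.0372 a 0.6499 F 0.43 [-1.105  0.248  0.86   1.863 -0.202  1.145  0.478]
```

```bash
python3 -m creep '[{"claw":1,"translation":[0,0.007,0],"spin":0},{"claw":1,"translation":[0,0.007,0],"spin":0},{"claw":1,"translation":[0,0.005,0],"spin":0},{"claw":1,"translation":[0,0,0],"spin":0}]';python3 st.py; python3 -m creep '[{"claw":1,"translation":[0.0009,0.0058,0],"spin":0.06},{"claw":1,"translation":[0.0009,0.0058,0],"spin":0.06},{"claw":1,"translation":[0.0009,0.0058,0],"spin":0.06},{"claw":1,"translation":[0,0,0],"spin":0}]';python3 st.py
```

```text
t: 18.02
tcp_pos: [0.5198, 0.1498, 0.1433]
orientation: [[-0.606, 0.795, -0.018], [0.795, 0.606, -0.007], [0.005, -0.019, -1.0]]
wrist_force: [0.1, -0.4, 0.7]
width: 0.0002
rad 0.0958 tan -0.0164 a 0.6516 F -0.19 [-1.085  0.297  0.848  1.816 -0.24   1.156  0.495]
t: 18.52
tcp_pos: [0.5324, 0.1613, 0.1427]
orientation: [[-0.454, 0.891, -0.018], [0.891, 0.454, -0.007], [0.002, -0.02, -1.0]]
wrist_force: [-0.7, -1.6, 1.7]
width: -0.0
rad 0.0960 tan -0.0168 a 0.4718 F -1.33 [-1.094  0.348  0.869  1.777 -0.284  1.169  0.335]
```

```bash
python3 -m creep '[{"claw":1,"translation":[0.0009,0.0058,0],"spin":0.06},{"claw":1,"translation":[0.0009,0.0058,0],"spin":0.06},{"claw":1,"translation":[0.0009,0.0058,0],"spin":0.06},{"claw":1,"translation":[0,0,0],"spin":0}]';python3 st.py; python3 -m creep '[{"claw":1,"translation":[0.0009,0.0058,0],"spin":0.06},{"claw":1,"translation":[0.0009,0.0058,0],"spin":0.06},{"claw":1,"translation":[0.0009,0.0058,0],"spin":0.06},{"claw":1,"translation":[0,0,0],"spin":0}]';python3 st.py
python3 - <<'E'
from h import *
b=read_camera("side")
cv2.imwrite("pics/side8.png",cv2.resize(b[130:260,190:350],None,fx=4.5,fy=4.5,interpolation=cv2.INTER_CUBIC))
E
```

```text
t: 19.02
tcp_pos: [0.5471, 0.1707, 0.1423]
orientation: [[-0.289, 0.957, -0.018], [0.957, 0.289, -0.007], [-0.002, -0.02, -1.0]]
wrist_force: [-0.4, -0.7, 1.7]
width: -0.0004
rad 0.0962 tan -0.0168 a 0.2928 F -0.62 [-1.095  0.403  0.891  1.734 -0.332  1.186  0.182]
t: 19.52
tcp_pos: [0.5634, 0.1774, 0.142]
orientation: [[-0.113, 0.993, -0.018], [0.994, 0.113, -0.007], [-0.005, -0.019, -1.0]]
wrist_force: [-1.1, -0.2, 0.6]
width: 0.0001
rad 0.0964 tan -0.0168 a 0.1135 F -1.13 [-1.089  0.46   0.913  1.688 -0.382  1.206  0.034]
```

View pics/side8.png

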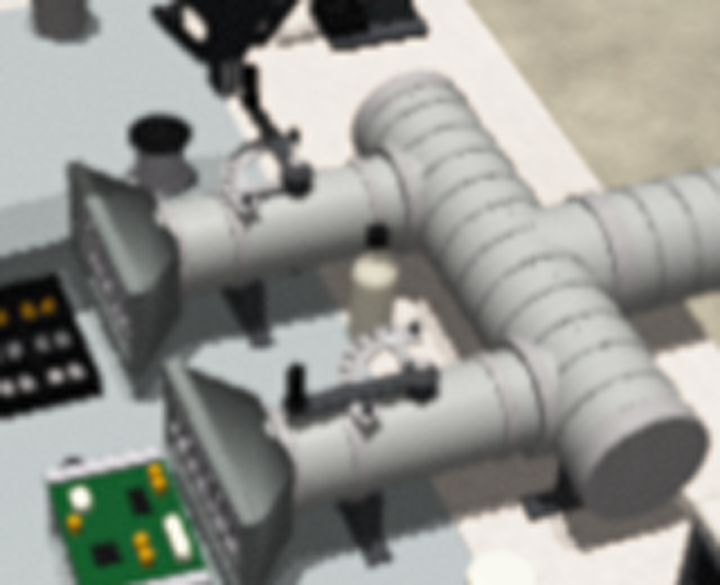

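```bash
python3 -m creep '[{"claw":1,"translation":[0.0006,0.0038,0],"spin":0.04},{"claw":1,"translation":[0.0005,0.0033,0],"spin":0.035},{"claw":1,"translation":[0,0,0],"spin":0}]';python3 st.py; python3 -m creep '[{"claw":1,"translation":[0,-0.02,0],"spin":0},{"claw":1,"translation":[0,-0.04,0],"spin":0},{"claw":1,"translation":[0,-0.04,-0.03],"spin":0},{"claw":1,"translation":[0,-0.05,-0.03],"spin":0},{"claw":1,"translation":[-0.03,-0.05,0],"spin":0},{"claw":1,"translation":[-0.03,-0.03,0],"spin":0},{"claw":1,"translation":[0,0,0],"spin":0}]'
python3 - <<'E'
from runfit import *
a=read_camera("top");b=read_camera("side");cv2.imwrite("pics/rawtop9.png",a);cv2.imwrite("pics/rawside9.png",b)
go(a,b,["RT","RS","LT0","LS0"])
cv2.imwrite("pics/top9.png",cv2.resize(a[120:240,170:340],None,fx=4.7,fy=4.7,interpolation=cv2.INTER_CUBIC))
cv2.imwrite("pics/side9.png",cv2.resize(b[130:260,190:350],None,fx=4.5,fy=4.5,interpolation=cv2.INTER_CUBIC))
E
```

```text
t: 19.95
tcp_pos: [0.5707, 0.1792, 0.1419]
orientation: [[-0.036, 0.999, -0.018], [0.999, 0.036, -0.007], [-0.007, -0.018, -1.0]]
wrist_force: [-1.5, -0.6, 0.1]
width: 0.0002
rad 0.0964 tan -0.0168 a 0.0359 F -1.47 [-1.085  0.484  0.923  1.668 -0.404  1.215 -0.03 ]
t: 20.82
tcp_pos: [0.3702, 0.1231, 0.2004]
orientation: [[-0.036, 0.999, -0.03], [0.999, 0.036, -0.0], [0.001, -0.03, -1.0]]
wrist_force: [1.7, -0.2, 0.2]
width: -0.0003
RT [ 0.597  -0.1562  1.593 ] -0.5912074679379526
RS [ 0.5935 -0.1658  1.5843] -0.6431518223290188
LT0 [ 0.5877  0.0869 -0.0363] -0.7802922021864688
LS0 [ 0.5876  0.0758 -0.0017] -0.3494137115455334
```

View pics/top9.png

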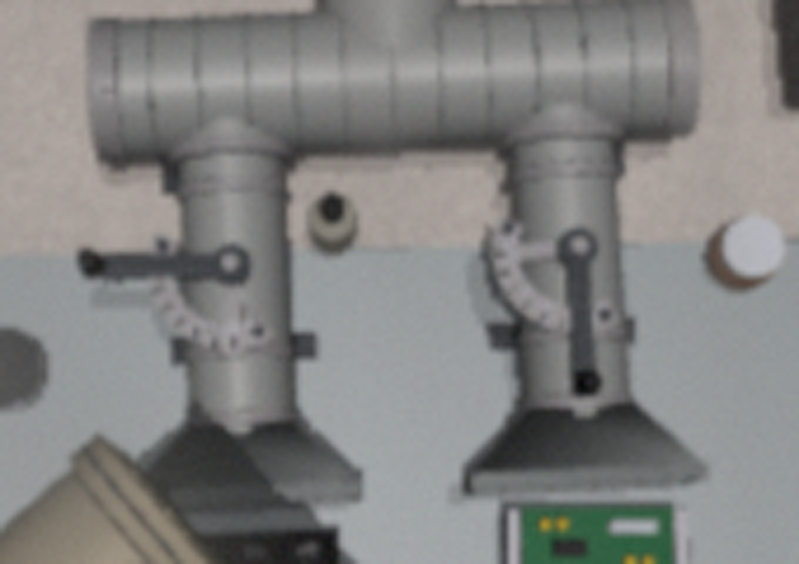

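View pics/side9.png

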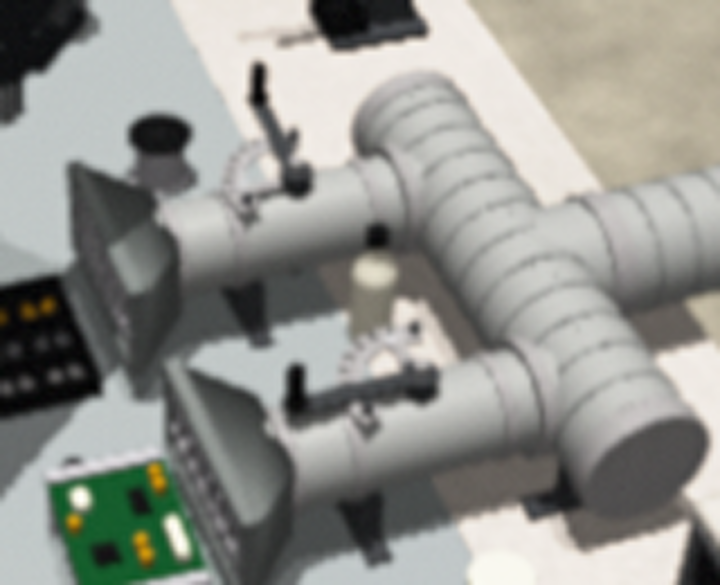

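Run:
```python
from fit import *
np.set_printoptions(precision=4,suppress=True)
f=lambda x,y:(170+(x+.5)/4.7-.5,120+(y+.5)/4.7-.5)
ang=lambda k,p:np.arctan2(-(p-k)[0],(p-k)[1])
k=at("top",f(232,263),.135)[:2]
for z in(.15,.16,.166):
    p=at("top",f(92,262.5),z)[:2];print(k,p,np.linalg.norm(p-k),ang(k,p))
q=[at("top",f(*u),.13)[:2] for u in((205,265),(115,264.5))];print("strip",ang(*q))
# raw column centroids
g=cv2.cvtColor(cv2.imread("pics/rawtop9.png"),cv2.COLOR_BGR2GRAY).astype(float)
print(np.round(g[168:186,186:222:2]).astype(int))
# fixed-spindle scan
im=cv2.imread("pics/rawtop9.png");gg=cv2.cvtColor(im,cv2.COLOR_BGR2GRAY).astype(float)
box=(184,166,213,186);x0,y0,x1,y1=box;G=gg[y0:y1,x0:x1].ravel()
for s in((.591,.0835),(.5895,.0835),(.5877,.0869)):
    c=[]
    A=np.arange(-.12,.12,.01)
    for a in A: c.append(np.corrcoef(-G,mask("top",s,a,box).ravel())[0,1])
    print(s,A[np.argmax(c)],max(c))
```

```text
[0.59   0.0816] [0.59   0.1756] 0.09397125483212937 7.936792646334963e-05
[0.59   0.0816] [0.5884 0.1743] 0.09265060932414647 0.01679004037807436
[0.59   0.0816] [0.5875 0.1735] 0.09187092525126672 0.027045367378636588
strip -0.026134579804333737
[[161 160 160 164 167 163 161 163 163 160 161 127  99 116 128 137 152 149]
 [159 159 159 166 166 166 163 161 158 153 159 127 100 117 128 136 152 149]
 [157 159 158 163 165 164 161 158 148 127 153 126  97 117 128 136 151 150]
 [156 155 159 161 165 164 161 159 145  85 135 112  98 117 126 134 137 134]
 [147 130 152 159 161 159 156 153 141  73 125  94  96 114 124 120  98 101]
 [126  73 116 136 134 132 130 127 124  87 115  75  86 103 110  88  86  78]
 [110  49  55  85  86  79  81  81  88  82  88  67  72  78  82  76 119  95]
 [107  51  34  55  69  67  70  69  69  68  66  66  68  67  70  74 139 111]
 [117  49  33  53  70  69  68  67  67  66  67  70  68  69  67  74 135 102]
 [132  45  36  58  71  74  71  73  74  72  73  71  75  70  71  68 107  78]
 [147  77  66  72  75  77  78  78  94  90  93  72  68  68  69  70  72  67]
 [150 122 116 101  93 105 114 115 126 119 124  71  69  77  91  79  68  67]
 [150 148 142 124 130 136 146 149 141 129 143  88  88 104 122 115  94  99]
 [154 152 138 133 141 141 144 144 129 125 146  94  93 113 123 134 130 135]
 [151 151 134 133 134 133 132 134 123 137 144 107  95 114 125 136 141 144]
 [151 151 132 133 131 133 132 132 137 145 143 128  92 113 125 134 143 145]
 [152 150 134 134 136 134 133 133 135 142 133 139  99 112 126 134 145 143]
 [151 151 142 142 141 143 143 140 138 130 128 144 116 110 127 134 146 142]]
(0.591, 0.0835) -5.551115123125783e-17 0.8104986791889209
(0.5895, 0.0835) -0.01000000000000005 0.8097211192672763
(0.5877, 0.0869) -0.040000000000000036 0.7852179100646182
```

Run:
```python
from fit import *
a=cv2.imread("pics/rawtop9.png");b=cv2.imread("pics/rawside9.png")
def scan(cam,im,box,S,A,excl):
    x0,y0,x1,y1=box;g=cv2.cvtColor(im,cv2.COLOR_BGR2GRAY)[y0:y1,x0:x1].astype(float)
    for s in S:
        k=proj(cam,[*s,.133]);yy,xx=np.mgrid[y0:y1,x0:x1];W=np.hypot(xx-k[0],yy-k[1])>excl
        c=[np.corrcoef(-g[W],mask(cam,s,t,box)[W])[0,1] for t in A];i=int(np.argmax(c));print(cam,s,round(A[i],3),round(c[i],3))
A=np.arange(-.15,.2,.01)
scan("side",b,(240,140,262,172),[(.5877,.0741),(.5857,.0741),(.5897,.0741),(.5877,.071),(.5877,.078)],A,5)
scan("top",a,(184,166,213,186),[(.591,.0835),(.593,.0835),(.589,.0835)],A,6)
scan("top",a,(283,178,304,210),[(.597,-.1562),(.597,-.1542),(.597,-.1582)],A+1.57,5)
def ov(cam,im,box,s,t,up):
    x0,y0,x1,y1=box;o=cv2.resize(im[y0:y1,x0:x1],None,fx=up,fy=up,interpolation=cv2.INTER_CUBIC)
    from fit import prim
    for pts in prim(np.array(s),t):
        p=np.array([proj(cam,q) for q in pts]);p=((p-[x0,y0]+.5)*up-.5)
        cv2.polylines(o,[cv2.convexHull(np.round(p).astype(np.int32))],True,(0,0,255),1)
    return o
o=[ov("side",b,(235,138,272,178),(.5877,.0741),t,10) for t in(-.01,.024)]
cv2.imwrite("pics/ovs.png",np.hstack(o))
o=[ov("top",a,(182,162,226,190),(.591,.0835),t,9) for t in(-.01,.024)]
cv2.imwrite("pics/ovt.png",np.vstack(o))
```

```text
side (0.5877, 0.0741) 0.0 0.866
side (0.5857, 0.0741) -0.02 0.864
side (0.5897, 0.0741) 0.03 0.868
side (0.5877, 0.071) 0.01 0.856
side (0.5877, 0.078) -0.01 0.866
top (0.591, 0.0835) 0.0 0.81
top (0.593, 0.0835) 0.03 0.812
top (0.589, 0.0835) -0.02 0.813
top (0.597, -0.1562) 1.59 0.584
top (0.597, -0.1542) 1.62 0.576
top (0.597, -0.1582) 1.57 0.576
```

View pics/ovs.png

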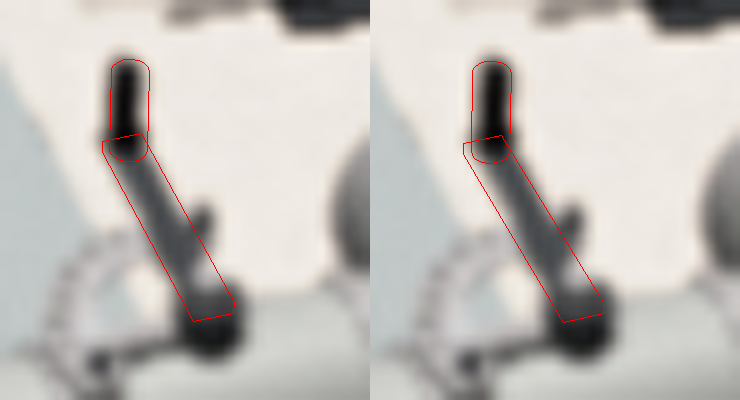

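View pics/ovt.png

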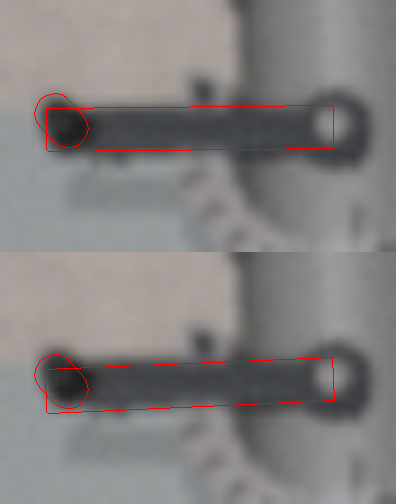

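The left lever reads about 0.00±0.02 in world angle against the target of 0.024. That is some 0.02–0.03 rad past square and clear of its stop pin. Last I'll check that nothing else moved.

Run:
```python
from h import *
a=read_camera("top");b=read_camera("side");o=cv2.imread("pics/top0.png")
d=cv2.absdiff(a,o).max(2);d=np.clip(d.astype(int)*3,0,255).astype(np.uint8)
cv2.imwrite("pics/topA.png",np.vstack([a[80:300,60:440],cv2.cvtColor(d,cv2.COLOR_GRAY2BGR)[80:300,60:440]]));cv2.imwrite("pics/sideA.png",b)
s=env.read_state();print(s['t'],s['tcp_pos'],s['wrist_force'])
```

```text
21.025 [0.3716049  0.12418672 0.19992086] [ 0.75589618 -0.66792758  0.07475337]
```

View pics/topA.png

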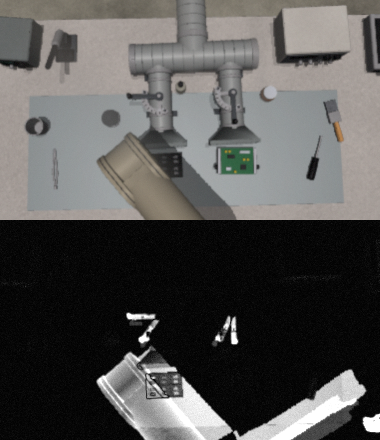

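View pics/sideA.png

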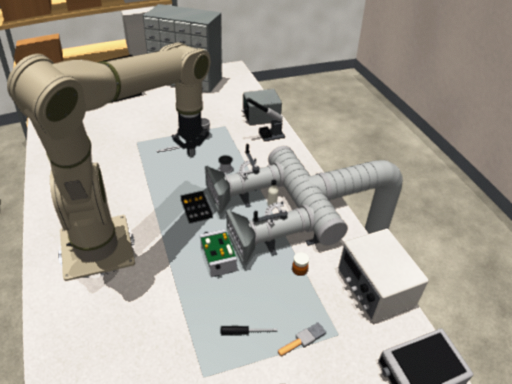

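The difference picture shows only the two levers, the arm and its shadow. The change over the tray (165,163) is the arm's shadow and edges. The tool hangs free at z = 0.20 with no force on it, so I'll hand in.

```bash
python3 -c "
from plant import env
print(env.close_job())"
```

```text
the job is handed in; nothing more can be done
None
```

I opened the right damper, whose hood has the circuit board in front of it, and then shut the left one. The job was handed in at about 21 s, and no verdict was reported.

- **How the levers were moved:** I pushed each peg sideways with the outer face of one finger of the shut gripper, and gripped nothing. The wrist force readings I took stayed at or below about 5 N. On the left lever, joint 7 reached the end of its range part-way. I backed off, gave the tool about a half turn and finished with the other finger's face.
- **Right lever:** it reads 1.593 rad in world angle from the top camera and 1.584 from the side. In line with the duct would be about 1.595, so it is within about 0.01 rad.
- **Left lever:** the camera fits with the spindle position held fixed put it at about 0.00 ± 0.02 rad, against about 0.024 for exactly square. The picture checks therefore suggest it is 0.02–0.03 rad past square, still short of its stop pin. The arm's own position disagreed and put it about 0.01 rad short of square. An unconstrained top-camera fit gave −0.036 rad, but it placed the spindle wrongly, so I discounted it. I judged the lever shut and left it there.
- **Everything else:** comparing the first and last top pictures, only the levers, the arm and its shadow had changed. The arm partly covered the parts tray in the top view, and I saw no sign that the tray had moved. At hand-in the tool hung clear of everything.

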